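# Gather the turned samples at the datum end of a lidded dish on the sloped inspection stand

## Task

Put all the small brass samples that stand on the desk into the grey dish and set the clear lid properly on it. Then, with the lid on all the way, carry the dish to the sloped stand and rest it there against the stop lip, blue-marked end downhill, so that all the samples slide down together against that end under the lid. Last, lift the lid off, lay it right way up on the cork mat, and leave the dish with its gathered samples on the stand; do not disturb the black loupe or the large flanged brass bush.

Things in the scene. Friction and masses are not known exactly. Their poses are not given: they have to be found in the camera images.
- dish: Loose grey open dish, 137 (its x) by 68 (its y) mm, 0.30 kg; origin at the centre of its underside, z up. Outer walls plain and upright to 16 mm; there a flat ledge runs round a rim (outer 125 x 56 mm, 2.5 mm thick) that rises to 20 mm. Blue stripe on its -x end. Take it across the 68 mm width at mid-length (black marks); fingers pass the seated lid, 65 mm wide.
- dish_blue_end (a point): Middle of the outer face of the dish's blue-striped end, 68.5 mm from the dish's origin along its -x, 8 mm above its underside.
- lid: Loose clear hood lid, 134 (its x) by 65 (its y) x 22 mm high, 0.10 kg, open below, walls 1.5 mm, orange bar handle on top. Origin: centre of its lower edge plane, z up. It drops over the dish's rim with 3 mm play each side, edge on the ledge, origin then 16 mm above the dish's underside; either way round. Only its weight and the rim hold it. It starts on the cork mat.
- lid_handle (a point): Centre of the lid's orange bar handle: 44 mm along the lid's x, 12 mm thick along its y, 15 mm high, from 22 to 37 mm above the lid's lower edge; grip across its y.
- mat: Fixed cork mat, 110 (its x) by 170 (its y) x 4 mm, on the left desk; origin at the centre of its underside. The lid's place.
- stand: Fixed sloped stand on the bench; origin on the bench under its middle, z vertical; slope falls to its -x. Base 120 x 40 x 8 mm. Sloped plate 141 mm long, only 44 mm wide (fingers at the dish's sides pass it), inclined 0.32 rad about its y. At the low end a 5 mm lip stands 10 mm proud of the slope, its face 70.5 mm down the slope from the seat point.
- stand_seat (a point): Middle of the upper face of the stand's sloped plate, 52 mm above the bench. With the dish resting against the lip its origin lies within about 2 mm of this point.
- loupe: Black stand loupe, 44 mm across, 31 mm high, loose; bystander, origin at its underside.
- bush: Large flanged brass bush, 33 mm flange, 27 mm high, loose; bystander, not one of the samples, origin at its underside.
- sample_1: Small turned brass sample, one of two to four (the others are absent): plain cylinder 16 mm in diameter, 24 mm high, with a fine groove round its middle, 35 g; origin at its centre, z along its axis. Stands on end on the left desk at the start.
- sample_2: Small turned brass sample, one of two to four (the others are absent): plain cylinder 16 mm in diameter, 24 mm high, with a fine groove round its middle, 35 g; origin at its centre, z along its axis. Stands on end on the left desk at the start.
- sample_3: Small turned brass sample, one of two to four (the others are absent): plain cylinder 16 mm in diameter, 24 mm high, with a fine groove round its middle, 35 g; origin at its centre, z along its axis. Stands on end on the left desk at the start.
- sample_4: Small turned brass sample, one of two to four (the others are absent): plain cylinder 16 mm in diameter, 24 mm high, with a fine groove round its middle, 35 g; origin at its centre, z along its axis. Stands on end on the left desk at the start.
- dish_floor (a point): Centre of the dish's inner floor, 6 mm above its underside. Inside, the dish is 120 (x) by 51 (y) mm, walls rising 14 mm above the floor. The white plastic lining is slippery (friction about 0.09): samples slide by themselves at the stand's slope.

How it is judged:
On the way, in this order (a step that is already met when the one before it is completed fails the run):
1. all samples are in the level dish and the lid is seated on it (x of sample_1 in the frame of dish between -0.06 and 0.06 m and y of sample_1 in the frame of dish between -0.03 and 0.03 m and z of sample_1 in the frame of dish between 0.004 and 0.036 m and x of sample_2 in the frame of dish between -0.06 and 0.06 m and y of sample_2 in the frame of dish between -0.03 and 0.03 m and z of sample_2 in the frame of dish between 0.004 and 0.036 m and x of sample_3 in the frame of dish between -0.06 and 0.06 m and y of sample_3 in the frame of dish between -0.03 and 0.03 m and z of sample_3 in the frame of dish between 0.004 and 0.036 m and x of sample_4 in the frame of dish between -0.06 and 0.06 m and y of sample_4 in the frame of dish between -0.03 and 0.03 m and z of sample_4 in the frame of dish between 0.004 and 0.036 m and x of lid in the frame of dish between -0.006 and 0.006 m and y of lid in the frame of dish between -0.006 and 0.006 m and z of lid in the frame of dish between 0.013 and 0.019 m and angle between the z axis of lid and the z axis of dish, either way round below 0.06 rad and angle between dish's own z axis and vertical below 0.06 rad), for 0.2 s.
2. the dish rests on the sloped stand, blue end low, lid still seated, all samples gathered at the blue end (x of sample_1 in the frame of dish between -0.06 and 0.06 m and y of sample_1 in the frame of dish between -0.03 and 0.03 m and z of sample_1 in the frame of dish between 0.004 and 0.036 m and x of sample_2 in the frame of dish between -0.06 and 0.06 m and y of sample_2 in the frame of dish between -0.03 and 0.03 m and z of sample_2 in the frame of dish between 0.004 and 0.036 m and x of sample_3 in the frame of dish between -0.06 and 0.06 m and y of sample_3 in the frame of dish between -0.03 and 0.03 m and z of sample_3 in the frame of dish between 0.004 and 0.036 m and x of sample_4 in the frame of dish between -0.06 and 0.06 m and y of sample_4 in the frame of dish between -0.03 and 0.03 m and z of sample_4 in the frame of dish between 0.004 and 0.036 m and x of lid in the frame of dish between -0.006 and 0.006 m and y of lid in the frame of dish between -0.006 and 0.006 m and z of lid in the frame of dish between 0.013 and 0.019 m and angle between the z axis of lid and the z axis of dish, either way round below 0.06 rad and distance between dish and stand_seat below 0.016 m and angle between the y axis of dish and the y axis of stand, either way round below 0.16 rad and angle between dish's own z axis and vertical between 0.26 and 0.38 rad and x of dish_blue_end in the frame of stand below -0.04 m and contact force between dish and stand above 1 N and x of each of sample_1, sample_2, sample_3, sample_4 in the frame of dish below 0.012 m), for 0.3 s.
At the end, for the whole second after the job is handed in: Each sample in the dish, centre at most 12 mm past its middle from the blue end; dish on the slope, blue end low, within 16 mm of the seat, 0.16 rad of square, tilt 0.32 +- 0.06; lid level, right way up on the mat (within 60 mm of its middle); all released, at rest (x of sample_1 in the frame of dish between -0.06 and 0.06 m and y of sample_1 in the frame of dish between -0.03 and 0.03 m and z of sample_1 in the frame of dish between 0.004 and 0.036 m and x of sample_2 in the frame of dish between -0.06 and 0.06 m and y of sample_2 in the frame of dish between -0.03 and 0.03 m and z of sample_2 in the frame of dish between 0.004 and 0.036 m and x of sample_3 in the frame of dish between -0.06 and 0.06 m and y of sample_3 in the frame of dish between -0.03 and 0.03 m and z of sample_3 in the frame of dish between 0.004 and 0.036 m and x of sample_4 in the frame of dish between -0.06 and 0.06 m and y of sample_4 in the frame of dish between -0.03 and 0.03 m and z of sample_4 in the frame of dish between 0.004 and 0.036 m and x of each of sample_1, sample_2, sample_3, sample_4 in the frame of dish below 0.012 m and distance between dish and stand_seat below 0.016 m and angle between the y axis of dish and the y axis of stand, either way round below 0.16 rad and angle between dish's own z axis and vertical between 0.26 and 0.38 rad and x of dish_blue_end in the frame of stand below -0.04 m and contact force between dish and stand above 1 N and horizontal distance between lid and mat below 0.06 m and angle between lid's own z axis and vertical below 0.06 rad and height (world z) of lid between 0.001 and 0.007 m and linear speed of each of lid, dish below 0.01 m/s and linear speed of each of sample_1, sample_2, sample_3, sample_4 below 0.02 m/s); the robot touches nothing.
It fails at once if the dish is carried while the lid is not on it (height (world z) of dish above 0.025 m and distance between dish and stand_seat above 0.05 m and distance between lid and dish above 0.032 m).
It fails at once if the dish is tipped far over (angle between dish's own z axis and vertical above 0.8 rad).
It fails at once if the loupe or the flanged bush is disturbed (moved more than 30 mm) (distance of any of loupe, bush from where it was at the start of the episode above 0.03 m).
Of sample_1, sample_2, sample_3, sample_4 only 2 to 4 are there at a start; the rules pass over those that are not, and their reading is None.
At some moment in a run one of sample_1, sample_2, sample_3, sample_4, lid may be knocked a few centimetres aside while the robot is not near it.
It also fails if it takes over 210 s, if anything falls off the work surface, if the arm or the gripper's body presses on something with over 40 N, if the wrist force passes 120 N, or if a joint passes its speed limit or range.

## Robot

A 6-joint arm with a two-finger parallel gripper is mounted at the origin on a cart in front of the work surface, level with it; the furniture and walls round the work are solid. World frame = base frame: x ahead of the robot, y to its left, z up, the work surface at z = 0. Lengths are in m, angles in rad, forces in N, time in s.
With the tool pointing down it reaches from about 0.325 to 0.9 m from the base axis. Payload 6.1 kg.
Tool frame: the origin (TCP) lies on the centre line of the jaws, within the pads' length; the fingertips stand 22 mm ahead of it and the grasp point (between the pads) lies 3 mm ahead of it; z points along the fingers, y is the line along which they close (so a half turn about z gives the same grasp; the last joint's range is limited). The gripper opens to 87 mm and grips with 3 to 60 N. Pads are 19 mm wide; open, the fingers measure 117 mm over their backs; the gripper's body (75 mm by 190 mm) begins 51 mm behind the grasp point.
Start: joints at [-1.397, 0.22, 1.526, -0, 1.395, -0.126], TCP at [0.185, -0.597, 0.245] pointing down, gripper open.
Joint ranges: [-2.98, 2.98], [-0.91, 2.08], [0.09, 2.57], [-1.24, 4.39], [0.2, 2.65], [-2.68, 2.68]. Speed limits (rad/s): [2.57, 2.57, 3.01, 3.14, 3.14, 3.14].

## Interface

Orientations are given as a unit quaternion [x, y, z, w].
In Python, from station import env gives the robot as it stands.
- The arm moves only by the tool arm_command, never from a script. Its argument "increments" is one flat list of numbers, 7 for each row, row after row: the finger opening in cm, from 0 to 8.7, then the shift along the world's x, y, z in cm, then the turn, a rotation vector about the world's x, y, z in rad. A call has 1 to 12 rows; each row is the pose to reach, as a shift and turn from the pose commanded when the call began; what a row does not reach only later rows make up. A row lasts 1/10 s, in which the tool goes at most 50 mm and 8.59 degrees, less where a joint would pass 70% of its speed; a pose out of reach is approached as far as the arm can. A call with a gripper value outside its range is refused whole. The fingers move at their own pace and stop on an object; "grip_force" is the grip in N (left out, the last holds). Time passes only in rows, so rows that repeat a pose let the fingers close. It gives the time, the measured TCP pose, the force, the opening and the grip force at its end, in the units of the state.
- env.read_state(): the state, without advancing time (a new reading comes with each control period).
- env.read_camera(name): name is "scene" or "top"; returns the picture (420x560x3 uint8, red, green, blue); there is no depth.
- env.calibration(name): a dict with "camera_matrix" (3x3 intrinsics, pixels), "k1" (the pictures are not rectified: a ray, as slopes to the right and down, at radius r is drawn at 1 + k1 r^2 times it, then the intrinsics apply), "xyz" and "orientation" of the camera in the world. Camera axes: x right, y up, looking along -z (the intrinsics and any distortion apply to the point x, -y, -z); pixel columns grow to the right and rows downward; lengths in m; the calibration is good to about 2 mm. A picture is of the moment at which its call begins. calibration takes no time and is no camera call.
- env.sign_off(): hands the job in; it is judged then, once.
The state is a dict: "t": time; "qpos": joint angles; "joint_velocities": joint speeds; "joint_torque": joint torques, N m; "position": TCP position; "orientation": TCP orientation; "contact_force": force on the tool from outside, world axes, zero at the start; "wrist_torque": the same for the moment, N m; "opening": opening from 0.0 (shut) to 1.0 (fully open); "gripper_force": force on a finger pad.
Only numpy, scipy, OpenCV 4.12 (cv2) and the standard library are available. Lean on these libraries where they do the work, as an engineer would, in place of code of your own. Each camera call takes 0.05 s, during which the arm holds its last target. There are 200 camera calls.

## Working session

There is one attempt and no reset: what is moved stays moved. The work goes in short steps, Python scripts to look and compute and a tool call to move; the robot and the scene stay as the last step left them, time stands still between calls to the robot, and variables do not carry over. Pictures are saved under pics/ and viewed, at most 15 in all, crops included, and the job is handed in when it is done.

Besides the shell and the picture viewer there is one more tool, called after "Request:" in YAML: its name, and indented under it one key for each argument. arm_command: Moves the arm, as the interface text tells. Its arguments: {"type":"object","properties":{"increments":{"type":"array"},"grip_force":{"type":"number"}},"required":["increments"]}

```bash
mkdir -p pics; cat > h.py <<'E'
import numpy as np, cv2
from scipy.spatial.transform import Rotation as R
from station import env
def grab(name,tag):
    im=env.read_camera(name); cv2.imwrite(f'pics/{tag}.png',im[:,:,::-1]); return im
def ray(cam,u,v):
    c=env.calibration(cam); K=np.array(c['camera_matrix']); k=c['k1']
    d=np.array([(u-K[0,2])/K[0,0],(v-K[1,2])/K[1,1]]); p=d.copy()
    for _ in range(20): p=d/(1+k*(p@p))
    return np.array(c['xyz']),R.from_quat(c['orientation']).apply([p[0],-p[1],-1])
def onz(cam,u,v,z):
    o,d=ray(cam,u,v); return o+d*(z-o[2])/d[2]
def proj(cam,P):
    c=env.calibration(cam); K=np.array(c['camera_matrix']); k=c['k1']
    q=R.from_quat(c['orientation']).inv().apply(np.array(P)-c['xyz'])
    p=np.array([q[0],-q[1]])/-q[2]; p=p*(1+k*(p@p))
    return K[:2,:2]@p+K[:2,2]
E
python3 - <<'E'
from h import *
for n in('scene','top'):
    grab(n,n+'0'); c=env.calibration(n); print(n,c)
print(env.read_state())
E
```

```text
scene {'camera_matrix': array([[525.97880502,   0.        , 268.92679601],
       [  0.        , 525.97880502, 208.74690759],
       [  0.        ,   0.        ,   1.        ]]), 'k1': 0.05279506118567986, 'xyz': array([-0.41892111,  0.50507675,  0.83251461]), 'orientation': array([-0.24015045,  0.37077595,  0.76531574, -0.46812901])}
top {'camera_matrix': array([[435.63897765,   0.        , 279.01944486],
       [  0.        , 435.63897765, 208.92107477],
       [  0.        ,   0.        ,   1.        ]]), 'k1': -0.06983184436610645, 'xyz': array([0.29163378, 0.08531826, 1.04354235]), 'orientation': array([ 0.06122078, -0.0603966 , -0.69796275,  0.71095166])}
{'t': 0.1, 'qpos': array([-1.39708102e+00,  2.21123595e-01,  1.52752161e+00,  1.35275426e-05,
        1.39468605e+00, -1.26115789e-01]), 'joint_velocities': array([ 1.26721786e-04, -4.42140306e-04, -2.49976628e-03, -3.33670480e-04,
        1.57676625e-03, -6.32853609e-05]), 'joint_torque': array([ 1.27534782e-03, -4.95945776e+01, -3.88520014e+01,  7.01496494e-02,
        5.15206391e-02, -4.60010483e-05]), 'position': array([ 0.18449875, -0.59659756,  0.24354809]), 'orientation': array([ 9.88783499e-01,  1.49353394e-01, -1.40309696e-05, -8.69213436e-04]), 'contact_force': array([-0.08525508,  0.01080097,  0.14649485]), 'wrist_torque': array([ 0.01815242,  0.05429228, -0.00714382]), 'gripper_force': 0.0, 'opening': 0.9980753507347603}
```

View pics/scene0.png

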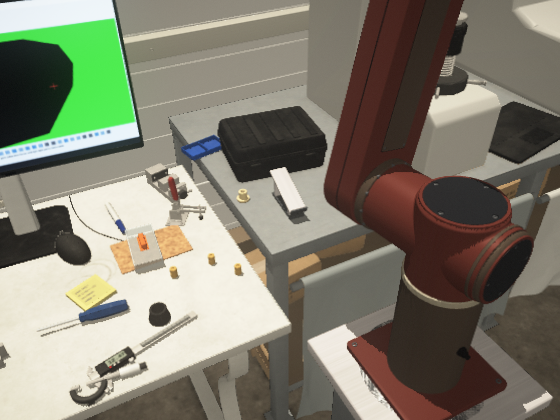

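View pics/top0.png

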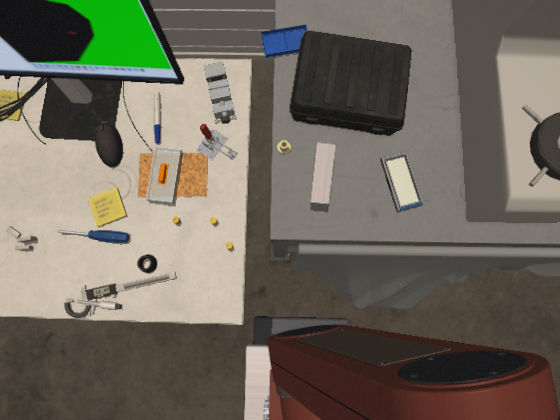

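```bash
python3 - <<'E'
import cv2,numpy as np
t=cv2.imread('pics/top0.png')
a=cv2.resize(t[140:260,130:250],(400,400),interpolation=2); b=cv2.resize(t[125:225,295:425],(400,308),interpolation=2)
o=np.zeros((400,800,3),np.uint8);o[:,:400]=a;o[:308,400:]=b
cv2.imwrite('pics/crop1.png',o)
from h import *
im=t[:,:,::-1]; hsv=cv2.cvtColor(t,cv2.COLOR_BGR2HSV)
def comps(m,mn,x0,y0,x1,y1):
    mm=np.zeros_like(m);mm[y0:y1,x0:x1]=m[y0:y1,x0:x1]
    n,l,s,c=cv2.connectedComponentsWithStats(mm)
    for i in range(1,n):
        if s[i,4]>=mn:
            pts=np.argwhere(l==i)[:,::-1].astype(np.float32); print(s[i],c[i].round(1),cv2.minAreaRect(pts))
print('brass');comps(cv2.inRange(hsv,(15,120,80),(32,255,255)),15,140,200,300,260)
print('orange handle');comps(cv2.inRange(hsv,(5,200,200),(16,255,255)),15,130,140,220,210)
print('cork');comps(cv2.inRange(hsv,(5,100,90),(22,255,255)),60,130,140,220,210)
print('white');comps(cv2.inRange(hsv,(0,0,190),(179,60,255)),150,300,130,430,225)
print('blue');comps(cv2.inRange(hsv,(100,100,40),(130,255,255)),10,370,130,440,225)
E
```

```text
brass
[173 217   7   7  40] [175.9 220. ] ((176.0, 220.0), (6.0, 6.0), 90.0)
[210 218   7   7  36] [213.1 220.7] ((213.25003051757812, 220.75003051757812), (7.071067810058594, 4.949747085571289), 45.0)
[226 243   7   6  34] [229.  245.5] ((229.0, 245.5), (5.0, 6.0), 90.0)
orange handle
[159 164   6  17  49] [161.2 171.7] ((161.33782958984375, 171.97296142578125), (3.2879796028137207, 16.604297637939453), 9.462322235107422)
cork
[ 175  153   32   44 1186] [192.2 175.2] ((190.5, 174.5), (43.0, 31.0), 90.0)
[138 154  15  43 447] [144.1 173.2] ((144.61672973632812, 174.865478515625), (12.183245658874512, 42.67698287963867), 4.085616588592529)
[157 163  12  22 184] [162.6 173.6] ((162.6486358642578, 173.6081085205078), (8.38434886932373, 21.371868133544922), 9.462321281433105)
white
[312 143  23  60 978] [322.5 172.8] ((322.6341552734375, 172.7926788330078), (17.11688804626465, 58.418277740478516), 6.340191841125488)
[387 158  31  48 811] [402.  181.1] ((401.9877014160156, 181.02394104003906), (46.66877746582031, 17.638893127441406), 72.25532531738281)
blue
[400 202  22   8  53] [410.5 205.6] ((410.51666259765625, 205.56224060058594), (2.2545483112335205, 22.094572067260742), 75.0685806274414)
```

View pics/crop1.png

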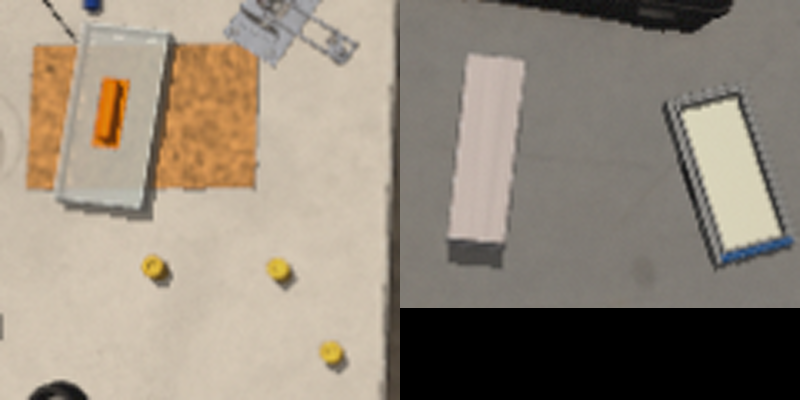

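```bash
python3 - <<'E'
from h import *
t=cv2.imread('pics/scene0.png')
a=cv2.resize(t[150:225,220:320],(800,600),interpolation=2)
cv2.imwrite('pics/crop2.png',a)
P=lambda *a:onz(*a).round(4)
print('samples',P('top',176,220,.024),P('top',213.2,220.7,.024),P('top',229,245.5,.024))
print('scene check',[proj('scene',P('top',*a,.024)) for a in((176,220),(213.2,220.7),(229,245.5))])
hsv=cv2.cvtColor(cv2.imread('pics/top0.png'),cv2.COLOR_BGR2HSV)
def corners(m,box):
    mm=np.zeros_like(m);x0,y0,x1,y1=box;mm[y0:y1,x0:x1]=m[y0:y1,x0:x1]
    n,l,s,c=cv2.connectedComponentsWithStats(mm);i=1+s[1:,4].argmax()
    return cv2.boxPoints(cv2.minAreaRect(np.argwhere(l==i)[:,::-1].astype(np.float32)))
w=cv2.inRange(hsv,(0,0,190),(179,60,255))
for nm,m,b,z in(('floor',w,(375,140,430,210),.006),('plate',w,(305,135,340,215),.052),('handle',cv2.inRange(hsv,(5,200,150),(16,255,255)),(130,140,172,210),.041),('cork',cv2.inRange(hsv,(5,100,90),(22,255,255)),(130,140,220,210),.004)):
    c=corners(m,b); w_=np.array([P('top',u,v,z) for u,v in c]); print(nm,c.round(1).tolist(),'\n',w_[:,:2],w_.mean(0),np.linalg.norm(w_[1]-w_[0]),np.linalg.norm(w_[2]-w_[1]))
print('blue',P('top',400,208.5,.012),P('top',421,202.8,.012))
E
```

```text
samples [0.4377 0.3322 0.024 ] [0.4378 0.2435 0.024 ] [0.3797 0.2038 0.024 ]
scene check [array([173.307766  , 267.52541163]), array([210.81743871, 254.71796982]), array([237.16061332, 264.78193206])]
floor [[386.5, 161.5], [403.29998779296875, 156.10000610351562], [417.5, 200.60000610351562], [400.70001220703125, 205.89999389648438]] 
 [[ 0.5962 -0.1758]
 [ 0.6111 -0.2183]
 [ 0.4991 -0.2497]
 [ 0.4849 -0.2078]] [ 0.547825 -0.2129    0.006   ] 0.045036207655618596 0.11631835624698278
plate [[310.8999938964844, 200.89999389648438], [317.3999938964844, 142.8000030517578], [334.3999938964844, 144.6999969482422], [327.8999938964844, 202.8000030517578]] 
 [[ 4.844e-01  1.450e-02]
 [ 6.253e-01 -1.000e-04]
 [ 6.214e-01 -4.060e-02]
 [ 4.806e-01 -2.500e-02]] [ 0.552925 -0.0128    0.052   ] 0.14165440339078766 0.040687344469748817
handle [[157.89999389648438, 182.60000610351562], [161.10000610351562, 163.1999969482422], [167.89999389648438, 164.3000030517578], [164.6999969482422, 183.8000030517578]] 
 [[0.524  0.3768]
 [0.5719 0.3723]
 [0.5693 0.3556]
 [0.5215 0.3603]] [0.546675 0.36625  0.041   ] 0.0481109135228172 0.016901183390520304
cork [[175.0, 153.0], [206.0, 153.0], [206.0, 196.0], [175.0, 196.0]] 
 [[0.609  0.3498]
 [0.6101 0.2722]
 [0.5011 0.2669]
 [0.4998 0.343 ]] [0.555    0.307975 0.004   ] 0.07760779600014421 0.10912877713967108
blue [ 0.4775 -0.2042  0.012 ] [ 0.4925 -0.2562  0.012 ]
```

View pics/crop2.png

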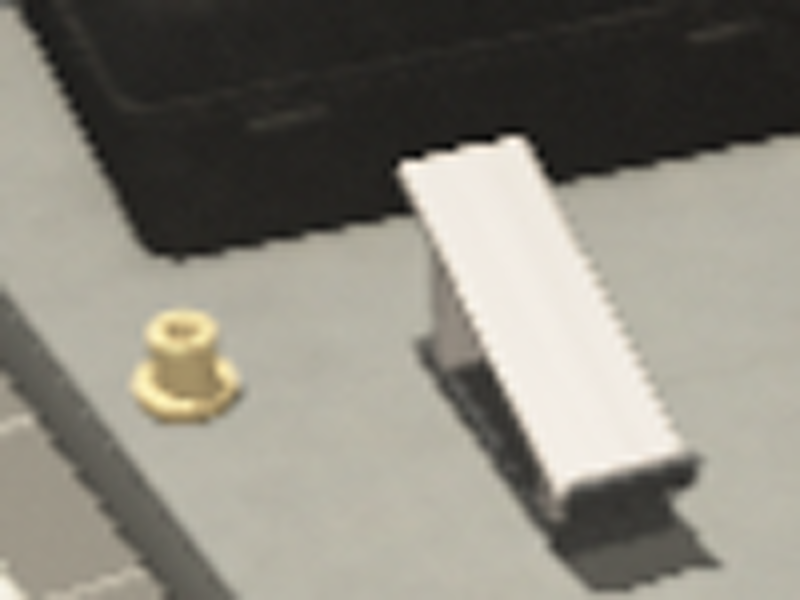

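```bash
python3 - <<'E'
from h import *
c=[(381.1,158.5),(405.5,154.9),(422.4,203),(398.3,211)]
w=np.array([onz('top',*p,.016)[:2] for p in c]); print(w.round(4),w.mean(0))
print([np.linalg.norm(w[i]-w[i-1]).round(4) for i in range(4)])
# stand: hypothesise seat & yaw, compare plate corners
for seat,yaw in(((.553,-.013),-.105),((.549,-.013),-.105)):
    Rm=R.from_euler('ZY',[yaw,-.32]); 
    print([ (proj('top',np.array([*seat,.052])+Rm.apply([x,y,0]))).round(1).tolist() for x,y in((-70.5e-3,.022),(.0705,.022),(.0705,-.022),(-.0705,-.022))])
    print([ (proj('scene',np.array([*seat,.052])+Rm.apply([x,y,z]))).round(1).tolist() for x,y,z in((.0705,.022,0),(.0705,-.022,0),(-.0705,-.022,.01),(-.0705,.022,.01))])
lc=[(87,25),(173,38),(152,212),(60,203)]
for z in (.004,.026):
  w=np.array([onz('top',130+a*.3,140+b*.3,z)[:2] for a,b in lc]); print('lid',z,w.round(4).tolist(),w.mean(0),[np.linalg.norm(w[i]-w[i-1]).round(4) for i in range(4)])
E
```

```text
[[ 0.6006 -0.1601]
 [ 0.6112 -0.2211]
 [ 0.4913 -0.2583]
 [ 0.4706 -0.1988]] [ 0.54342049 -0.20956248]
[np.float64(0.1357), np.float64(0.0618), np.float64(0.1256), np.float64(0.0631)]
[[309.7, 200.8], [317.3, 141.2], [336.1, 143.4], [328.1, 203.1]]
[[269.4, 169.1], [284.9, 165.6], [305.5, 205.2], [289.1, 209.3]]
[[309.6, 202.5], [317.3, 142.8], [336.1, 145.1], [328.1, 204.7]]
[[270.0, 169.9], [285.7, 166.4], [306.3, 206.1], [289.9, 210.1]]
lid 0.004 [[0.6226, 0.3984], [0.6134, 0.3328], [0.4809, 0.3404], [0.4864, 0.4089]] [0.55082586 0.3701203 ] [np.float64(0.1366), np.float64(0.0663), np.float64(0.1327), np.float64(0.0687)]
lid 0.026 [[0.6156, 0.3918], [0.6065, 0.3275], [0.4769, 0.335], [0.4823, 0.4021]] [0.54534054 0.36409299] [np.float64(0.1337), np.float64(0.0649), np.float64(0.1298), np.float64(0.0673)]
```

Request:
arm_command:
  increments: [8.7, 5, 5, 0, 0, 0, -0.15, 8.7, 10, 10, 0, 0, 0, -0.3, 8.7, 15, 15, 0, 0, 0, -0.45, 8.7, 20, 20, 0, 0, 0, -0.574, 8.7, 24, 24.5, 0, 0, 0, -0.574, 8.7, 28, 29, -2, 0, 0, -0.574, 8.7, 32, 33, -4, 0, 0, -0.574, 8.7, 36.1, 38.6, -7, 0, 0, -0.574, 8.7, 36.1, 38.6, -12, 0, 0, -0.574, 8.7, 36.1, 38.6, -12, 0, 0, -0.574, 8.7, 36.1, 38.6, -12, 0, 0, -0.574]
  grip_force: 10

```text
t: 1.2
position: [0.5397, -0.2171, 0.1301]
orientation: [0.991, -0.137, 0.0, 0.0]
contact_force: [0.4, -1.4, 0.3]
opening: 1.001
gripper_force: 0.0
```

```bash
python3 - <<'E'
from h import *
s=env.read_state();print(s['t'],s['position'],R.from_quat(s['orientation']).as_matrix().round(3),s['qpos'])
a=grab('top','top1')[120:240,260:440];b=grab('scene','sc1')[110:240,230:380]
o=np.zeros((600,800,3),np.uint8);a=cv2.resize(a,(400,267));b=cv2.resize(b,(400,347));o[:267,:400]=a;o[:347,400:]=b
cv2.imwrite('pics/crop3.png',o[:350,:,::-1])
E
```

```text
1.2 [ 0.53972001 -0.21708666  0.13009268] [[ 0.963 -0.271  0.   ]
 [-0.271 -0.963 -0.   ]
 [ 0.     0.    -1.   ]] [-5.17937313e-01  2.26143998e-01  1.74448136e+00 -1.55757387e-05
  1.17092065e+00  1.32690166e+00]
```

View pics/crop3.png

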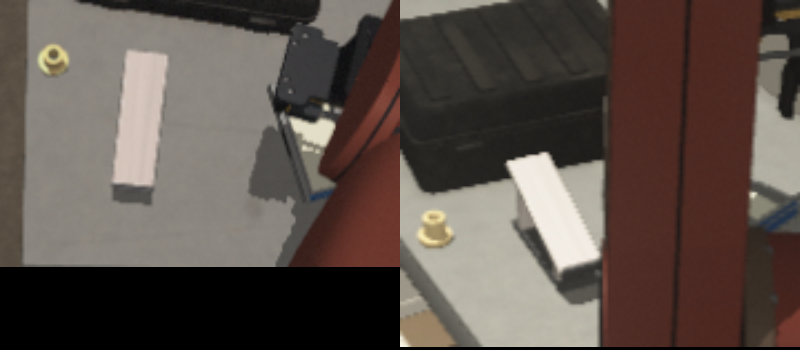

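Request:
arm_command:
  increments: [8.7, 0, 0, 0, 0, 0, 0, 8.7, 0, 0, 0, 0, 0, 0]

```text
t: 1.5
position: [0.539, -0.2196, 0.1318]
orientation: [0.991, -0.137, 0.0, 0.0]
contact_force: [0.5, -0.6, 0.5]
opening: 1.002
gripper_force: 0.0
```

Request:
arm_command:
  increments: [8.7, 0.7, 0.9, 0, 0, 0, 0, 8.7, 0.7, 0.9, -3, 0, 0, 0, 8.7, 0.7, 0.9, -6, 0, 0, 0, 8.7, 0.7, 0.9, -8.5, 0, 0, 0, 8.7, 0.7, 0.9, -10.5, 0, 0, 0, 8.7, 0.7, 0.9, -10.5, 0, 0, 0, 8.7, 0.7, 0.9, -10.5, 0, 0, 0]

```text
t: 2.2
position: [0.5463, -0.2106, 0.027]
orientation: [0.991, -0.137, 0.001, 0.0]
contact_force: [0.1, -0.4, -0.9]
opening: 1.001
gripper_force: 0.4
```

Request:
arm_command:
  increments: [5, 0, 0, 0, 0, 0, 0, 5, 0, 0, 0, 0, 0, 0, 5, 0, 0, 0, 0, 0, 0, 5, 0, 0, 0, 0, 0, 0, 5, 0, 0, 0, 0, 0, 0, 5, 0, 0, 0, 0, 0, 0, 5, 0, 0, 0, 0, 0, 0, 5, 0, 0, 0, 0, 0, 0]

```text
t: 3.0
position: [0.5463, -0.2103, 0.0269]
orientation: [0.991, -0.137, 0.0, 0.0]
contact_force: [-1.9, -2.5, 5.4]
opening: 0.962
gripper_force: 8.6
```

Request:
arm_command:
  increments: [5, 0, 0, 0, 0, 0, 0, 5, 0, 0, 0, 0, 0, 0, 5, 0, 0, 0, 0, 0, 0, 5, 0, 0, 0, 0, 0, 0]

```text
t: 3.4
position: [0.5464, -0.2103, 0.0269]
orientation: [0.991, -0.137, 0.0, 0.0]
contact_force: [-1.1, -3.1, 5.6]
opening: 0.96
gripper_force: 8.6
```

```bash
python3 - <<'E'
from h import *
a=grab('top','top2')[140:220,360:440];a=cv2.resize(a,(600,600),interpolation=2)
cv2.imwrite('pics/crop4.png',a[:,:,::-1])
E
```

```text
(no output)
```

View pics/crop4.png

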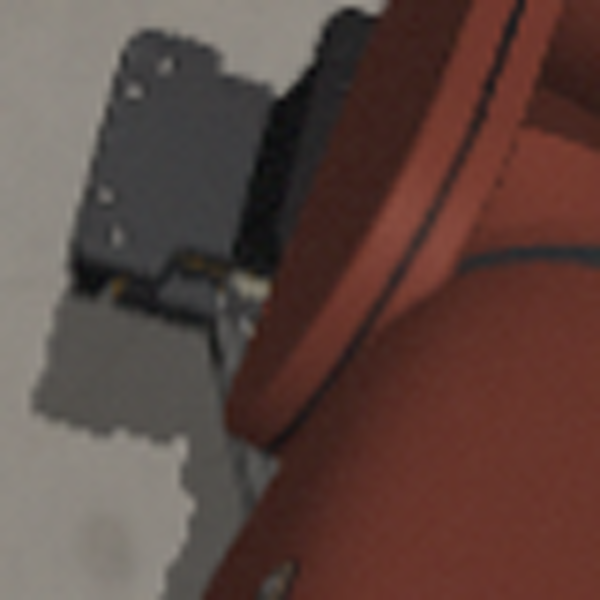

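Request:
arm_command:
  increments: [8.7, 0, 0, 0, 0, 0, 0, 8.7, 0, 0, 0, 0, 0, 0, 8.7, 0, 0, 5, 0, 0, 0, 8.7, 0, 0, 10, 0, 0, 0, 8.7, -3, 4, 14, 0, 0, 0, 8.7, -6, 8, 18, 0, 0, 0, 8.7, -8, 12, 20, 0, 0, 0, 8.7, -10, 16, 20, 0, 0, 0, 8.7, -10, 20, 20, 0, 0, 0, 8.7, -10, 24, 20, 0, 0, 0, 8.7, -10, 28, 20, 0, 0, 0, 8.7, -10, 28, 20, 0, 0, 0]

```text
t: 4.65
position: [0.4448, 0.0748, 0.2258]
orientation: [0.991, -0.134, -0.001, -0.001]
contact_force: [-0.5, -1.3, -0.7]
opening: 1.004
gripper_force: 0.0
```

```bash
python3 - <<'E'
from h import *
t=grab('top','top3');s=grab('scene','sc3')
a=cv2.resize(t[145:220,370:435],(390,450),interpolation=2)
p=proj('scene',[.546,-.211,.01]);print(p)
u,v=p.astype(int); b=cv2.resize(s[v-35:v+40,max(u-33,0):u+32],(390,450),interpolation=2)
cv2.imwrite('pics/crop5.png',np.hstack([a,b])[:,:,::-1])
hsv=cv2.cvtColor(t,cv2.COLOR_RGB2HSV);bl=cv2.inRange(hsv,(100,100,40),(130,255,255));bl[:195]=0;bl[215:]=0;bl[:,:380]=0
q=np.argwhere(bl)[:,::-1].astype(np.float32);print(cv2.minAreaRect(q),len(q))
E
```

```text
[352.05939209 181.9162008 ]
((405.50775146484375, 206.56155395507812), (2.4806947708129883, 23.194496154785156), 82.87498474121094) 57
```

View pics/crop5.png

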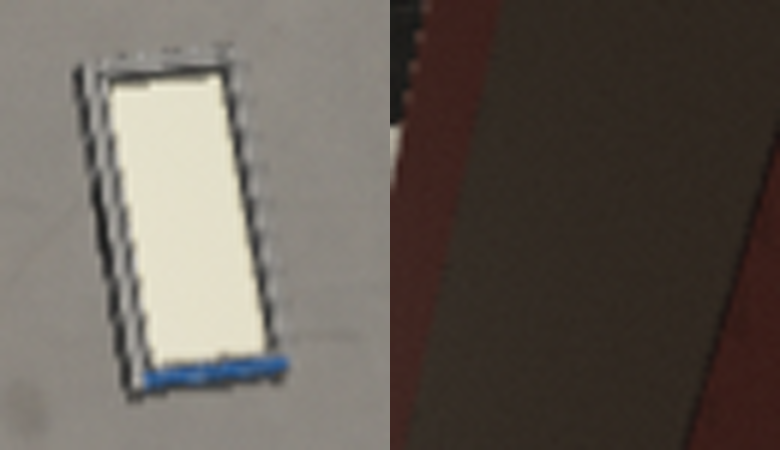

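```bash
cat >> h.py <<'E'
def dish(t):
    hsv=cv2.cvtColor(t,cv2.COLOR_RGB2HSV);w=cv2.inRange(hsv,(15,15,190),(35,70,255))
    w[:130]=0;w[230:]=0;w[:,:365]=0;w[:,460:]=0
    n,l,s,c=cv2.connectedComponentsWithStats(w);i=1+s[1:,4].argmax()
    b=cv2.boxPoints(cv2.minAreaRect(np.argwhere(l==i)[:,::-1].astype(np.float32)))
    p=np.array([onz('top',u,v,.006)[:2] for u,v in b])
    e=[p[i]-p[i-1] for i in range(4)]; L=max(e,key=np.linalg.norm); L=L*np.sign(L[0])
    return p.mean(0),np.arctan2(L[1],L[0]),sorted(np.linalg.norm(x).round(3) for x in e)
E
python3 - <<'E'
from h import *
for n in('top0','top3'): print(dish(cv2.imread(f'pics/{n}.png')[:,:,::-1]))
for c in((78,68),(228,48),(288,365),(132,395)): print(onz('top',370+c[0]/6,145+c[1]/6,.016 if c[0]!=132 else 0))
E
```

```text
(array([ 0.54782153, -0.21289662]), np.float64(0.2733248394267497), [np.float64(0.044), np.float64(0.045), np.float64(0.116), np.float64(0.116)])
(array([ 0.54673327, -0.21001118]), np.float64(0.13329352544357595), [np.float64(0.046), np.float64(0.047), np.float64(0.116), np.float64(0.116)])
[ 0.60625579 -0.16498935  0.016     ]
[ 0.61626017 -0.22748123  0.016     ]
[ 0.48410083 -0.24724246  0.016     ]
[ 0.47347402 -0.18764696  0.        ]
```

Request:
arm_command:
  increments: [8.7, 2, -4, 0, 0, 0, 0.1, 8.7, 4, -8, 0, 0, 0, 0.2, 8.7, 6, -12, 0, 0, 0, 0.3, 8.7, 8, -16, -2, 0, 0, 0.405, 8.7, 9, -20, -4, 0, 0, 0.405, 8.7, 10, -24, -6, 0, 0, 0.405, 8.7, 10.1, -28.5, -8, 0, 0, 0.405, 8.7, 10.1, -28.5, -12, 0, 0, 0.405, 8.7, 10.1, -28.5, -12.6, 0, 0, 0.405, 8.7, 10.1, -28.5, -12.6, 0, 0, 0.405]

```text
t: 5.75
position: [0.5447, -0.2148, 0.0982]
orientation: [0.998, 0.064, -0.002, -0.002]
contact_force: [0.8, 0.5, 0.7]
opening: 1.001
gripper_force: 0.0
```

Request:
arm_command:
  increments: [8.7, 0.1, 0.4, 0, 0, 0, 0, 8.7, 0.1, 0.4, -3, 0, 0, 0, 8.7, 0.1, 0.4, -5.5, 0, 0, 0, 8.7, 0.1, 0.4, -7.2, 0, 0, 0, 8.7, 0.1, 0.4, -7.2, 0, 0, 0, 5, 0.1, 0.4, -7.2, 0, 0, 0, 5, 0.1, 0.4, -7.2, 0, 0, 0, 5, 0.1, 0.4, -7.2, 0, 0, 0, 5, 0.1, 0.4, -7.2, 0, 0, 0, 5, 0.1, 0.4, -7.2, 0, 0, 0, 5, 0.1, 0.4, -7.2, 0, 0, 0, 5, 0.1, 0.4, -7.2, 0, 0, 0]

```text
t: 6.95
position: [0.5491, -0.2109, 0.03]
orientation: [0.998, 0.065, 0.001, 0.0]
contact_force: [-0.9, 3.2, 6.6]
opening: 0.781
gripper_force: 10.0
```

Request:
arm_command:
  increments: [8.7, 0, 0, 0, 0, 0, 0, 8.7, 0, 0, 0, 0, 0, 0, 8.7, 0, 0, 3, 0, 0, 0.15, 8.7, 0, 0, 6, 0, 0, 0.3, 7, 0, 0, 6, 0, 0, 0.45, 7, 0, 0, 6, 0, 0, 0.6, 7, 0, 0, 6, 0, 0, 0.75, 7, 0, 0, 6, 0, 0, 0.9, 7, 0, 0, 6, 0, 0, 1.05, 7, 0, 0, 6, 0, 0, 1.2, 7, 0, 0, 6, 0, 0, 1.35, 7, 0, 0, 6, 0, 0, 1.5]

```text
t: 8.15
position: [0.5477, -0.2109, 0.088]
orientation: [0.683, 0.73, -0.0, -0.0]
contact_force: [-0.3, 0.1, 0.3]
opening: 0.804
gripper_force: 0.0
```

Request:
arm_command:
  increments: [7, 0, 0, 0, 0, 0, 0.07, 7, 0, 0, 0, 0, 0, 0.07, 7, 0, 0, 0, 0, 0, 0.07]

```text
t: 8.45
position: [0.5478, -0.2109, 0.0881]
orientation: [0.661, 0.751, -0.0, -0.0]
contact_force: [-0.6, 0.2, -0.7]
opening: 0.804
gripper_force: 0.0
```

Request:
arm_command:
  increments: [7, 0, 0, -2.5, 0, 0, 0, 7, 0, 0, -4.5, 0, 0, 0, 7, 0, 0, -5.4, 0, 0, 0, 7, 0, 0, -5.4, 0, 0, 0, 8, 0, 0, -5.4, 0, 0, 0, 8.7, 0, 0, -5.4, 0, 0, 0, 8.7, 0, 0, -5.4, 0, 0, 0, 8.7, 0, 0, -5.4, 0, 0, 0, 8.7, 0, 0, -5.4, 0, 0, 0]

```text
t: 9.35
position: [0.5482, -0.2109, 0.0347]
orientation: [0.66, 0.752, 0.0, 0.0]
contact_force: [1.2, -0.2, 0.8]
opening: 0.992
gripper_force: 0.0
```

Request:
arm_command:
  increments: [7, 0, 0, 0, 0, 0, 0, 7, 0, 0, 4, 0, 0, 0, 7, 0, 0, 8, 0, 0, -0.1, 6, -1, 2, 12, 0, 0, -0.25, 5, -3, 7, 13, 0, 0, -0.4, 4, -5, 12, 13, 0, 0, -0.55, 4, -7, 17, 13, 0, 0, -0.7, 4, -9, 22, 13, 0, 0, -0.85, 4, -11, 27, 13, 0, 0, -1, 4, -13, 32, 13, 0, 0, -1.15, 4, -15, 37, 12, 0, 0, -1.3, 4, -16.8, 41.5, 10, 0, 0, -1.45]

```text
t: 10.55
position: [0.403, 0.1502, 0.1505]
orientation: [0.985, 0.171, 0.002, -0.0]
contact_force: [2.2, 0.5, 0.4]
opening: 0.459
gripper_force: 0.0
```

Request:
arm_command:
  increments: [4, 0, 0, 0, 0, 0, -0.12, 4, 0, 0, 0, 0, 0, -0.12]

```text
t: 10.75
position: [0.4023, 0.1495, 0.1493]
orientation: [0.993, 0.115, -0.0, 0.0]
contact_force: [0.3, -1.0, 0.8]
opening: 0.456
gripper_force: 0.0
```

```bash
cat >> h.py <<'E'
def brass(t,z=.024):
    hsv=cv2.cvtColor(t,cv2.COLOR_RGB2HSV);m=cv2.inRange(hsv,(15,120,80),(32,255,255))
    m[:195]=0;m[275:]=0;m[:,:135]=0;m[:,255:]=0
    n,l,s,c=cv2.connectedComponentsWithStats(m)
    return [(c[i].round(1).tolist(),s[i,2:].tolist(),onz('top',*c[i],z).round(4).tolist()) for i in range(1,n) if s[i,4]>12]
E
python3 - <<'E'
from h import *
t=grab('top','top4'); print(dish(t)); print(brass(t)); s=env.read_state();print(s['position'],s['opening'])
E
```

```text
(array([ 0.54673591, -0.21314431]), np.float64(0.12194404562441656), [np.float64(0.046), np.float64(0.047), np.float64(0.116), np.float64(0.116)])
[([175.9, 220.0], [7, 7, 38], [0.4377, 0.3324, 0.024])]
[0.40295308 0.14885039 0.14963835] 0.45979821731392273
```

Request:
arm_command:
  increments: [4, -2.3, 5.5, 0, 0, 0, 0, 4, -2.3, 5.5, -2, 0, 0, 0, 4, -2.3, 5.5, -5, 0, 0, 0, 4, -2.3, 5.5, -8, 0, 0, 0, 4, -2.3, 5.5, -11.5, 0, 0, 0, 4, -2.3, 5.5, -11.5, 0, 0, 0, 4, -2.3, 5.5, -11.5, 0, 0, 0]

```text
t: 11.5
position: [0.3802, 0.2028, 0.0347]
orientation: [0.993, 0.115, -0.001, 0.0]
contact_force: [-0.5, 0.5, 0.8]
opening: 0.458
gripper_force: 0.0
```

Request:
arm_command:
  increments: [1, 0, 0, 0, 0, 0, 0, 1, 0, 0, 0, 0, 0, 0, 1, 0, 0, 0, 0, 0, 0, 1, 0, 0, 0, 0, 0, 0, 1, 0, 0, 0, 0, 0, 0]

```text
t: 12.0
position: [0.3808, 0.2038, 0.0354]
orientation: [0.993, 0.115, 0.001, -0.0]
contact_force: [-0.1, 0.1, 4.9]
opening: 0.177
gripper_force: 10.0
```

Request:
arm_command:
  increments: [1, 0, 0, 4, 0, 0, 0, 1, 0, 0, 8, 0, 0, 0, 1, 1, -2, 12, 0, 0, -0.1, 1, 2.5, -6.5, 13, 0, 0, -0.1, 1, 4, -11, 13, 0, 0, -0.1, 1, 5.5, -15.5, 13, 0, 0, -0.1, 1, 7, -20, 13, 0, 0, -0.1, 1, 8.5, -24.5, 13, 0, 0, -0.1, 1, 10, -29, 13, 0, 0, -0.1, 1, 11.5, -33.5, 13, 0, 0, -0.1, 1, 13, -38, 12, 0, 0, -0.1, 1, 13.8, -41.7, 10, 0, 0, -0.1]

```text
t: 13.2
position: [0.52, -0.2169, 0.136]
orientation: [0.998, 0.064, 0.002, 0.001]
contact_force: [0.6, 0.1, -0.3]
opening: 0.176
gripper_force: 10.0
```

Request:
arm_command:
  increments: [1, 0, 0, 0, 0, 0, 0, 1, 0, 0, 0, 0, 0, 0]

```text
t: 13.4
position: [0.5172, -0.2137, 0.1332]
orientation: [0.998, 0.064, -0.001, -0.001]
contact_force: [-0.3, 0.8, -0.1]
opening: 0.172
gripper_force: 10.0
```

Request:
arm_command:
  increments: [1, 0.2, 0, -4, 0, 0, 0, 1, 0.2, 0, -7.5, 0, 0, 0, 1, 0.2, 0, -9, 0, 0, 0, 1, 0.2, 0, -9, 0, 0, 0, 2.2, 0.2, 0, -9, 0, 0, 0, 2.2, 0.2, 0, -9, 0, 0, 0, 2.2, 0.2, 0, -9, 0, 0, 0, 2.2, 0.2, 0, -5, 0, 0, 0, 4, 0.2, 1, -1, 0, 0, 0, 4, -1, 6, 2, 0, 0, 0, 4, -2, 11, 3, 0, 0, 0, 4, -3, 16, 3, 0, 0, 0]

```text
t: 14.6
position: [0.4919, -0.0646, 0.1678]
orientation: [0.998, 0.064, 0.003, 0.001]
contact_force: [0.9, 0.0, 0.4]
opening: 0.444
gripper_force: 0.0
```

Request:
arm_command:
  increments: [4, -1, 5, 0, 0, 0, 0, 4, -2, 9, 0, 0, 0, 0, 4, -2, 9, 0, 0, 0, 0]

```text
t: 14.9
position: [0.4693, 0.0291, 0.165]
orientation: [0.998, 0.067, 0.001, -0.001]
contact_force: [-0.4, -1.0, 0.2]
opening: 0.458
gripper_force: 0.0
```

```bash
python3 - <<'E'
from h import *
t=grab('top','top5'); print(dish(t)); print(brass(t)); s=env.read_state();print(s['position'],s['opening'])
a=cv2.resize(t[120:280,130:450],(800,400),interpolation=2);cv2.imwrite('pics/crop6.png',a[:,:,::-1])
E
```

```text
(array([ 0.5466983 , -0.21315237]), np.float64(0.127225590407984), [np.float64(0.046), np.float64(0.047), np.float64(0.116), np.float64(0.116)])
[([190.5, 195.0], [30, 1, 30], [0.4989, 0.3008, 0.024]), ([175.9, 220.0], [7, 7, 38], [0.4377, 0.3324, 0.024]), ([213.1, 220.7], [7, 7, 36], [0.4378, 0.2437, 0.024])]
[0.47024277 0.02696772 0.16509184] 0.4584498478935732
```

View pics/crop6.png

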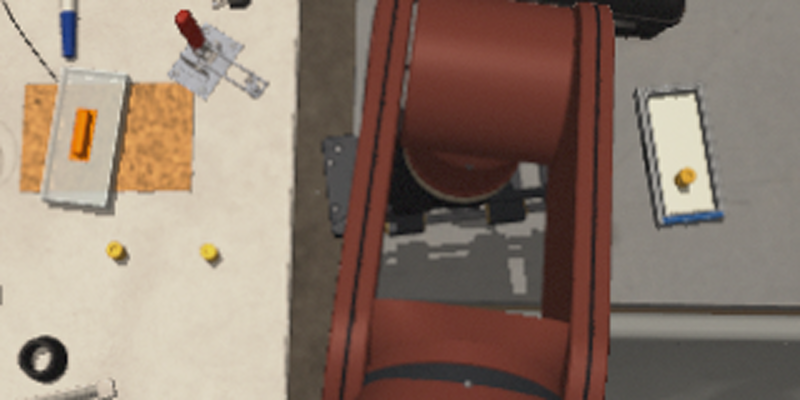

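Request:
arm_command:
  increments: [4, -1, 5, 0, 0, 0, 0, 4, -2, 10, 0, 0, 0, 0, 4, -3, 15, 0, 0, 0, 0, 4, -3.3, 20, -2, 0, 0, 0, 4, -3.3, 21.5, -5, 0, 0, 0, 4, -3.3, 21.5, -8, 0, 0, 0, 4, -3.3, 21.5, -9, 0, 0, 0, 4, -3.3, 21.5, -9, 0, 0, 0]

```text
t: 15.75
position: [0.4369, 0.2386, 0.0728]
orientation: [0.998, 0.064, -0.001, 0.001]
contact_force: [0.4, 0.8, -0.1]
opening: 0.456
gripper_force: 0.0
```

Request:
arm_command:
  increments: [4, 0.1, 0.5, 0, 0, 0, 0, 4, 0.1, 0.5, -2, 0, 0, 0, 4, 0.1, 0.5, -3.8, 0, 0, 0, 4, 0.1, 0.5, -3.8, 0, 0, 0, 1, 0.1, 0.5, -3.8, 0, 0, 0, 1, 0.1, 0.5, -3.8, 0, 0, 0, 1, 0.1, 0.5, -3.8, 0, 0, 0, 1, 0.1, 0.5, -3.8, 0, 0, 0, 1, 0.1, 0.5, -3.8, 0, 0, 0]

```text
t: 16.65
position: [0.4391, 0.2452, 0.0368]
orientation: [0.998, 0.065, 0.001, -0.0]
contact_force: [-0.2, -0.6, 3.4]
opening: 0.178
gripper_force: 10.0
```

Request:
arm_command:
  increments: [1, 0, 0, 4, 0, 0, 0, 1, 0, 0, 8, 0, 0, 0, 1, 1, -4, 12, 0, 0, 0, 1, 2, -9, 13, 0, 0, 0, 1, 3.5, -14, 13, 0, 0, 0, 1, 5, -19, 13, 0, 0, 0, 1, 6, -24, 13, 0, 0, 0, 1, 7, -29, 13, 0, 0, 0, 1, 8.5, -34, 13, 0, 0, 0, 1, 10, -39, 12, 0, 0, 0, 1, 10.8, -43, 10, 0, 0, 0, 1, 10.8, -45.6, 10, 0, 0, 0]

```text
t: 17.85
position: [0.5459, -0.2131, 0.1342]
orientation: [0.998, 0.064, -0.001, -0.0]
contact_force: [0.1, 1.1, -1.1]
opening: 0.18
gripper_force: 10.0
```

Request:
arm_command:
  increments: [1, 0, 0, 0, 0, 0, 0, 1, 0, 0, 0, 0, 0, 0]

```text
t: 18.05
position: [0.5459, -0.2116, 0.1354]
orientation: [0.998, 0.064, -0.001, -0.001]
contact_force: [-0.8, 0.7, -0.6]
opening: 0.178
gripper_force: 10.0
```

Request:
arm_command:
  increments: [1, 0.4, 0, -4, 0, 0, 0, 1, 0.4, 0, -7.5, 0, 0, 0, 1, 0.4, 0, -9.1, 0, 0, 0, 1, 0.4, 0, -9.1, 0, 0, 0, 2.2, 0.4, 0, -9.1, 0, 0, 0, 2.2, 0.4, 0, -9.1, 0, 0, 0, 2.2, 0.4, 0, -9.1, 0, 0, 0, 2.2, 0.4, 0, -5, 0, 0, 0, 4, 0.2, 1, -1, 0, 0, 0, 4, -1, 6, 2, 0, 0, 0, 4, -2, 11, 3, 0, 0, 0, 4, -3, 16, 3, 0, 0, 0]

```text
t: 19.25
position: [0.5202, -0.0621, 0.1694]
orientation: [0.998, 0.064, 0.003, 0.001]
contact_force: [0.9, -0.1, -0.1]
opening: 0.444
gripper_force: 0.0
```

Request:
arm_command:
  increments: [4, -1, 5, 0, 0, 0, 0, 4, -2, 10, 0, 0, 0, 0, 4, -3, 13, 0, 0, 0, 0, 4, -3, 13, 0, 0, 0, 0]

```text
t: 19.65
position: [0.4877, 0.071, 0.1665]
orientation: [0.998, 0.067, 0.001, -0.001]
contact_force: [-0.3, -0.1, 0.3]
opening: 0.461
gripper_force: 0.0
```

```bash
cat >> h.py <<'E'
def inside(t):
    hsv=cv2.cvtColor(t,cv2.COLOR_RGB2HSV);m=cv2.inRange(hsv,(15,110,80),(32,255,255))
    m[:140]=0;m[220:]=0;m[:,:370]=0;m[:,440:]=0
    n,l,s,c=cv2.connectedComponentsWithStats(m)
    return [(c[i].round(1).tolist(),s[i,2:].tolist(),onz('top',*c[i],.03).round(4).tolist()) for i in range(1,n) if s[i,4]>12]
E
python3 - <<'E'
from h import *
t=grab('top','top6'); print(dish(t)); print(brass(t));print(inside(t)); s=env.read_state();print(s['position'],s['opening'])
E
```

```text
(array([ 0.54672865, -0.21310498]), np.float64(0.1219570381804), [np.float64(0.046), np.float64(0.047), np.float64(0.116), np.float64(0.116)])
[([190.5, 195.0], [30, 1, 30], [0.4989, 0.3008, 0.024]), ([175.9, 220.1], [7, 7, 39], [0.4375, 0.3324, 0.024])]
[([402.1, 178.3], [9, 8, 43], [0.5481, -0.2066, 0.03]), ([403.6, 190.5], [8, 8, 45], [0.5181, -0.2091, 0.03])]
[0.48856276 0.06916955 0.16661025] 0.4569271036040251
```

Two samples are upright in the dish; now the third at (0.4375, 0.3324).

Request:
arm_command:
  increments: [4, -1, 5, 0, 0, 0, 0, 4, -2, 10, 0, 0, 0, 0, 4, -3, 15, 0, 0, 0, 0, 4, -4, 20, -2, 0, 0, 0, 4, -5, 24, -4, 0, 0, 0, 4, -5.1, 26.4, -7, 0, 0, 0, 4, -5.1, 26.4, -9, 0, 0, 0, 4, -5.1, 26.4, -9, 0, 0, 0]

```text
t: 20.5
position: [0.4362, 0.3301, 0.0725]
orientation: [0.998, 0.065, -0.002, 0.001]
contact_force: [-0.1, -0.3, 0.5]
opening: 0.457
gripper_force: 0.0
```

Request:
arm_command:
  increments: [4, 0.2, 0.2, 0, 0, 0, 0, 4, 0.2, 0.2, -2, 0, 0, 0, 4, 0.2, 0.2, -3.7, 0, 0, 0, 4, 0.2, 0.2, -3.7, 0, 0, 0, 1, 0.2, 0.2, -3.7, 0, 0, 0, 1, 0.2, 0.2, -3.7, 0, 0, 0, 1, 0.2, 0.2, -3.7, 0, 0, 0, 1, 0.2, 0.2, -3.7, 0, 0, 0, 1, 0.2, 0.2, -3.7, 0, 0, 0]

```text
t: 21.4
position: [0.4403, 0.3338, 0.0393]
orientation: [0.998, 0.065, 0.001, -0.0]
contact_force: [-0.7, 0.3, 2.7]
opening: 0.175
gripper_force: 10.0
```

Request:
arm_command:
  increments: [1, 0, 0, 4, 0, 0, 0, 1, 0, -1, 8, 0, 0, 0, 1, 1, -5, 12, 0, 0, 0, 1, 2, -9.5, 13, 0, 0, 0, 1, 3.5, -14, 13, 0, 0, 0, 1, 5, -19, 13, 0, 0, 0, 1, 6, -24, 13, 0, 0, 0, 1, 7, -29, 13, 0, 0, 0, 1, 8.5, -34, 13, 0, 0, 0, 1, 10, -39, 13, 0, 0, 0, 1, 11.5, -44, 13, 0, 0, 0, 1, 13, -49, 12, 0, 0, 0]

```text
t: 22.6
position: [0.5665, -0.145, 0.162]
orientation: [0.998, 0.065, 0.001, 0.001]
contact_force: [0.7, 1.2, 0.1]
opening: 0.173
gripper_force: 10.0
```

Request:
arm_command:
  increments: [1, 1, -4, -1, 0, 0, 0, 1, 1, -5, -2, 0, 0, 0, 1, 1, -5, -2, 0, 0, 0]

```text
t: 22.9
position: [0.574, -0.1936, 0.1385]
orientation: [0.998, 0.063, -0.002, -0.001]
contact_force: [-0.3, 0.5, -0.9]
opening: 0.173
gripper_force: 10.0
```

Request:
arm_command:
  increments: [1, 0.5, -1.3, 0, 0, 0, 0, 1, 0.5, -1.3, -4, 0, 0, 0, 1, 0.5, -1.3, -7.5, 0, 0, 0, 1, 0.5, -1.3, -9.1, 0, 0, 0, 1, 0.5, -1.3, -9.1, 0, 0, 0, 2.2, 0.5, -1.3, -9.1, 0, 0, 0, 2.2, 0.5, -1.3, -9.1, 0, 0, 0, 2.2, 0.5, -1.3, -9.1, 0, 0, 0, 2.2, 0.5, -1.3, -5, 0, 0, 0, 4, 0.5, 1, -1, 0, 0, 0, 4, -1, 6, 2, 0, 0, 0, 4, -2, 11, 3, 0, 0, 0]

```text
t: 24.1
position: [0.5598, -0.0943, 0.1728]
orientation: [0.998, 0.063, 0.004, 0.001]
contact_force: [1.1, 1.1, 0.0]
opening: 0.423
gripper_force: 0.0
```

Request:
arm_command:
  increments: [4, -1, 5, 0, 0, 0, 0, 4, -2, 10, 0, 0, 0, 0, 4, -3, 15, 0, 0, 0, 0, 4, -4, 18, 0, 0, 0, 0, 4, -4, 18, 0, 0, 0, 0]

```text
t: 24.6
position: [0.517, 0.0901, 0.1691]
orientation: [0.998, 0.067, 0.001, -0.001]
contact_force: [1.9, -0.7, 0.0]
opening: 0.459
gripper_force: 0.0
```

```bash
python3 - <<'E'
from h import *
t=grab('top','top7'); print(dish(t)); print(brass(t));print(inside(t)); s=env.read_state();print(s['position'],s['opening'])
a=cv2.resize(t[145:225,130:220],(430,382),interpolation=2);b=cv2.resize(t[145:220,375:440],(331,382),interpolation=2);cv2.imwrite('pics/crop7.png',np.hstack([a,b])[:,:,::-1])
E
```

```text
(array([ 0.54673591, -0.21314431]), np.float64(0.12194404562441656), [np.float64(0.046), np.float64(0.047), np.float64(0.116), np.float64(0.116)])
[([190.5, 195.0], [30, 1, 30], [0.4989, 0.3008, 0.024])]
[([399.7, 166.7], [8, 8, 46], [0.5769, -0.2016, 0.03]), ([402.1, 178.4], [9, 8, 44], [0.5479, -0.2066, 0.03]), ([403.6, 190.5], [8, 8, 45], [0.5181, -0.2091, 0.03])]
[0.51778188 0.08811698 0.169155  ] 0.46293184959482697
```

View pics/crop7.png

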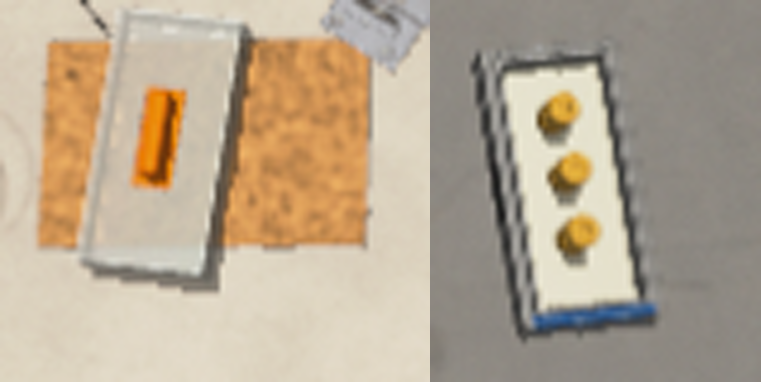

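Request:
arm_command:
  increments: [6.5, 0.5, 4, 0, 0, 0, 0.15, 6.5, 1, 8, 0, 0, 0, 0.3, 6.5, 1.5, 12, 0, 0, 0, 0.45, 6.5, 2, 16, 0, 0, 0, 0.6, 6.5, 2.5, 20, 0, 0, 0, 0.75, 6.5, 2.9, 24, 0, 0, 0, 0.9, 6.5, 2.9, 27.8, 0, 0, 0, 1.05, 6.5, 2.9, 27.8, -2, 0, 0, 1.2, 6.5, 2.9, 27.8, -4, 0, 0, 1.35, 6.5, 2.9, 27.8, -6, 0, 0, 1.35, 6.5, 2.9, 27.8, -7, 0, 0, 1.35, 6.5, 2.9, 27.8, -7, 0, 0, 1.35]

```text
t: 25.85
position: [0.5467, 0.3628, 0.0963]
orientation: [0.739, 0.673, -0.001, -0.0]
contact_force: [0.4, -1.5, 0.1]
opening: 0.744
gripper_force: 0.0
```

Request:
arm_command:
  increments: [6.5, 0, 0.3, -2, 0, 0, 0, 6.5, 0, 0.3, -4.4, 0, 0, 0, 6.5, 0, 0.3, -4.4, 0, 0, 0, 3.5, 0, 0.3, -4.4, 0, 0, 0, 3.5, 0, 0.3, -4.4, 0, 0, 0, 3.5, 0, 0.3, -4.4, 0, 0, 0, 3.5, 0, 0.3, -4.4, 0, 0, 0, 3.5, 0, 0.3, -4.4, 0, 0, 0, 3.5, 0, 0.3, -4.4, 0, 0, 0]

```text
t: 26.75
position: [0.5481, 0.3677, 0.0556]
orientation: [0.739, 0.674, 0.001, 0.0]
contact_force: [0.2, -0.1, 5.9]
opening: 0.503
gripper_force: 10.0
```

Request:
arm_command:
  increments: [6.5, 0, 0, 0, 0, 0, 0, 6.5, 0, 0, 0, 0, 0, 0, 6.5, 0, 0, 4, 0, 0, 0, 5, 0, 0, 5, 0, 0, -0.15, 5, 0, 0, 5, 0, 0, -0.3, 5, 0, 0, 5, 0, 0, -0.45, 5, 0, 0, 5, 0, 0, -0.6, 5, 0, 0, 5, 0, 0, -0.75, 5, 0, 0, 5, 0, 0, -0.9, 5, 0, 0, 5, 0, 0, -1.05, 5, 0, 0, 5, 0, 0, -1.2, 5, 0, 0, 5, 0, 0, -1.35]

```text
t: 27.95
position: [0.5464, 0.3671, 0.1032]
orientation: [0.998, 0.062, -0.001, 0.0]
contact_force: [0.4, -0.9, 0.3]
opening: 0.576
gripper_force: 0.0
```

Request:
arm_command:
  increments: [5, 0, 0, 0, 0, 0, -0.15, 5, 0, 0, 0, 0, 0, -0.22, 5, 0, 0, 0, 0, 0, -0.22, 5, 0, 0, 0, 0, 0, -0.22]

```text
t: 28.35
position: [0.5465, 0.3671, 0.1034]
orientation: [0.999, -0.044, -0.0, 0.0]
contact_force: [-0.6, -1.0, 0.2]
opening: 0.575
gripper_force: 0.0
```

Request:
arm_command:
  increments: [5, 0.15, 0, -2, 0, 0, 0, 5, 0.15, 0, -4, 0, 0, 0, 5, 0.15, 0, -5.3, 0, 0, 0, 5, 0.15, 0, -5.3, 0, 0, 0, 0.5, 0.15, 0, -5.3, 0, 0, 0, 0.5, 0.15, 0, -5.3, 0, 0, 0, 0.5, 0.15, 0, -5.3, 0, 0, 0, 0.5, 0.15, 0, -5.3, 0, 0, 0, 0.5, 0.15, 0, -5.3, 0, 0, 0, 0.5, 0.15, 0, -5.3, 0, 0, 0]
  grip_force: 20

```text
t: 29.35
position: [0.5485, 0.3674, 0.0511]
orientation: [0.999, -0.045, 0.0, -0.0]
contact_force: [-0.1, 0.4, 0.1]
opening: 0.133
gripper_force: 20.0
```

Request:
arm_command:
  increments: [0.5, 0, 0, 3, 0, 0, 0, 0.5, 0, 0, 7, 0, 0, 0, 0.5, 0, 0, 11, 0, 0, 0, 0.5, 0, -2, 14, 0, 0, 0, 0.5, 0, -6, 14, 0, 0, 0, 0.5, 0, -10.5, 14, 0, 0, 0.05, 0.5, 0, -15, 14, 0, 0, 0.1, 0.5, 0, -19.5, 14, 0, 0, 0.15, 0.5, 0, -24, 14, 0, 0, 0.218, 0.5, 0, -28.5, 14, 0, 0, 0.218, 0.5, 0, -33, 14, 0, 0, 0.218, 0.5, 0, -37.5, 14, 0, 0, 0.218]

```text
t: 30.55
position: [0.548, -0.0095, 0.1909]
orientation: [0.998, 0.064, 0.0, 0.0]
contact_force: [0.8, -0.7, -0.8]
opening: 0.135
gripper_force: 20.0
```

Request:
arm_command:
  increments: [0.5, 0, -4.5, 0, 0, 0, 0, 0.5, 0, -9, 0, 0, 0, 0, 0.5, 0, -13, 0, 0, 0, 0, 0.5, 0, -16, -1, 0, 0, 0, 0.5, 0, -18, -3, 0, 0, 0, 0.5, 0, -19, -5, 0, 0, 0, 0.5, 0, -19, -6, 0, 0, 0, 0.5, 0, -19, -6, 0, 0, 0, 0.5, 0, -19, -6, 0, 0, 0]

```text
t: 31.45
position: [0.5486, -0.197, 0.1313]
orientation: [0.998, 0.064, 0.0, -0.0]
contact_force: [0.3, 0.1, -0.9]
opening: 0.133
gripper_force: 20.0
```

Request:
arm_command:
  increments: [0.5, 0.1, -1.4, 0, 0, 0, 0, 0.5, 0.1, -1.4, -2, 0, 0, 0, 0.5, 0.1, -1.4, -4, 0, 0, 0, 0.5, 0.1, -1.4, -5.5, 0, 0, 0, 0.5, 0.1, -1.4, -5.5, 0, 0, 0]

```text
t: 31.95
position: [0.5482, -0.2112, 0.074]
orientation: [0.998, 0.064, -0.002, -0.001]
contact_force: [-0.4, 0.9, -0.8]
opening: 0.133
gripper_force: 20.0
```

```bash
python3 - <<'E'
from h import *
s=env.read_state();print(s['position'],s['contact_force'])
t=grab('top','top8');a=cv2.resize(t[140:220,365:445],(600,600),interpolation=2);cv2.imwrite('pics/crop8.png',a[:,:,::-1])
E
```

```text
[ 0.5481819  -0.21122797  0.07400016] [-0.42741051  0.90872191 -0.77162336]
```

View pics/crop8.png

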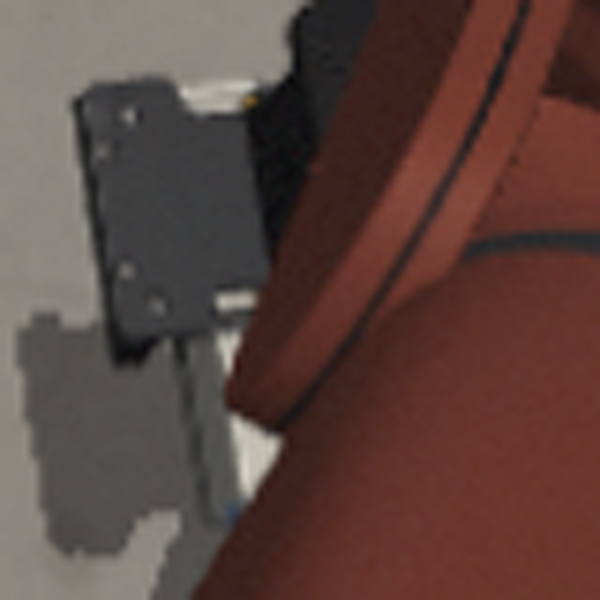

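Request:
arm_command:
  increments: [0.5, 0.1, 0, -0.4, 0, 0, 0, 0.5, 0.1, 0, -0.8, 0, 0, 0, 0.5, 0.1, 0, -1.1, 0, 0, 0, 0.5, 0.1, 0, -1.1, 0, 0, 0]

```text
t: 32.4
position: [0.5503, -0.2116, 0.0647]
orientation: [0.998, 0.064, -0.0, -0.0]
contact_force: [0.6, 0.5, -0.7]
opening: 0.132
gripper_force: 20.0
```

Request:
arm_command:
  increments: [0.5, 0, 0, -0.2, 0, 0, 0, 0.5, 0, 0, -0.2, 0, 0, 0, 2.5, 0, 0, -0.2, 0, 0, 0, 2.5, 0, 0, -0.2, 0, 0, 0, 2.5, 0, 0, -0.2, 0, 0, 0, 4, 0, 0, 2, 0, 0, 0, 8.7, 0, 0, 5, 0, 0, 0, 8.7, -1, 4, 8, 0, 0, 0, 8.7, -3, 9, 9, 0, 0, 0, 8.7, -5, 14, 9, 0, 0, 0, 8.7, -7, 19, 9, 0, 0, 0, 8.7, -9, 24, 9, 0, 0, 0]

```text
t: 33.6
position: [0.4659, 0.0138, 0.1553]
orientation: [0.998, 0.063, 0.001, -0.0]
contact_force: [0.3, -0.6, -0.6]
opening: 0.838
gripper_force: 0.0
```

Request:
arm_command:
  increments: [8.7, 0, 4, 0, 0, 0, 0, 8.7, 0, 4, 0, 0, 0, 0]

```text
t: 33.8
position: [0.466, 0.0564, 0.1552]
orientation: [0.998, 0.066, 0.0, -0.001]
contact_force: [0.5, -0.1, -0.4]
opening: 0.973
gripper_force: 0.0
```

```bash
python3 - <<'E'
from h import *
s=env.read_state();print(s['position'],s['contact_force'],s['opening'])
t=grab('top','top9');a=cv2.resize(t[145:220,370:435],(520,600),interpolation=2);cv2.imwrite('pics/crop9.png',a[:,:,::-1])
E
```

```text
[0.46595104 0.05636442 0.15519303] [ 0.5344286  -0.05664132 -0.42326825] 0.973388841630836
```

View pics/crop9.png

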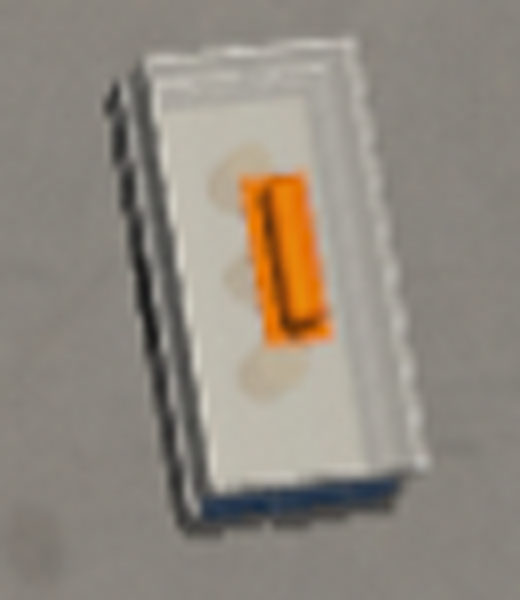

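Request:
arm_command:
  increments: [8.7, 1.5, -4.5, 0, 0, 0, 0, 8.7, 3, -9, 0, 0, 0, 0, 8.7, 4.5, -13.5, 0, 0, 0, 0, 8.7, 6, -18, 0, 0, 0, 0, 8.7, 7.5, -22.5, 0, 0, 0, 0, 8.7, 8.3, -25.5, -1, 0, 0, 0, 8.7, 8.3, -26.7, -2, 0, 0, 0, 8.7, 8.3, -26.7, -2, 0, 0, 0, 8.7, 8.3, -26.7, -2, 0, 0, 0]

```text
t: 34.75
position: [0.5487, -0.2141, 0.1341]
orientation: [0.998, 0.063, -0.001, -0.001]
contact_force: [0.9, -0.4, 0.5]
opening: 1.003
gripper_force: 0.0
```

Request:
arm_command:
  increments: [8.7, 0.05, 0.3, 0, 0, 0, 0, 8.7, 0.05, 0.3, -3, 0, 0, 0, 8.7, 0.05, 0.3, -6, 0, 0, 0, 8.7, 0.05, 0.3, -8.5, 0, 0, 0, 8.7, 0.05, 0.3, -10.6, 0, 0, 0, 8.7, 0.05, 0.3, -10.8, 0, 0, 0, 8.7, 0.05, 0.3, -10.8, 0, 0, 0, 5, 0.05, 0.3, -10.8, 0, 0, 0, 5, 0.05, 0.3, -10.8, 0, 0, 0, 5, 0.05, 0.3, -10.8, 0, 0, 0, 5, 0.05, 0.3, -10.8, 0, 0, 0, 5, 0.05, 0.3, -10.8, 0, 0, 0]
  grip_force: 30

```text
t: 35.95
position: [0.551, -0.2117, 0.0281]
orientation: [0.998, 0.064, 0.001, 0.0]
contact_force: [-0.6, 3.4, 7.8]
opening: 0.778
gripper_force: 30.0
```

Request:
arm_command:
  increments: [5, 0, 0, 0, 0, 0, 0, 5, 0, 0, 0, 0, 0, 0, 5, 0, 0, 0, 0, 0, 0, 5, 0, 0, 0, 0, 0, 0]

```text
t: 36.35
position: [0.551, -0.2117, 0.0281]
orientation: [0.998, 0.064, 0.001, 0.0]
contact_force: [-0.9, 2.6, 7.0]
opening: 0.774
gripper_force: 30.0
```

Request:
arm_command:
  increments: [5, 0, 0, 1, 0, 0, 0, 5, 0, 0, 2.5, 0, 0, 0, 5, 0, 0, 4.5, 0, 0, 0, 5, 0, 0, 7, 0, 0, 0, 5, 0, 0, 9.5, 0, 0, 0, 5, 0, 0.5, 12, 0, 0, 0, 5, 0, 2, 14, 0, 0, -0.05, 5, -0.3, 4, 15, 0, 0, -0.1, 5, -0.6, 6, 15, 0, 0, -0.15, 5, -0.9, 8.5, 15, 0, 0, -0.2, 5, -1.2, 11, 15, 0, 0, -0.233, 5, -1.4, 13.5, 15, 0, 0, -0.233]

```text
t: 37.55
position: [0.5357, -0.0759, 0.1776]
orientation: [0.999, -0.054, 0.0, 0.0]
contact_force: [-0.2, 0.1, -3.9]
opening: 0.777
gripper_force: 30.0
```

Request:
arm_command:
  increments: [5, 0, 2, 0, 0, 0, 0, 5, -0.1, 4, 0, 0, 0, 0, 5, -0.2, 5.5, 0, 0, 0, 0, 5, -0.2, 6.3, 0, 0, 0, 0, 5, -0.2, 6.5, 0, 0, 0, 0, 5, -0.2, 6.5, 0, 0, 0, 0, 5, -0.2, 6.5, 0, 0, 0, 0]

```text
t: 38.25
position: [0.5344, -0.0124, 0.1769]
orientation: [0.999, -0.053, 0.0, 0.0]
contact_force: [-0.3, 0.9, -3.5]
opening: 0.775
gripper_force: 30.0
```

Look at the held dish with the lid, then tilt.

```bash
python3 - <<'E'
from h import *
t=grab('top','top10');s=grab('scene','sc10')
u,v=proj('scene',[.534,-.012,.16]).astype(int);print(u,v)
b=cv2.resize(s[v-45:v+65,u-55:u+55],(500,500),interpolation=2)
cv2.imwrite('pics/crop10.png',b[:,:,::-1])
E
```

```text
290 155
```

View pics/crop10.png

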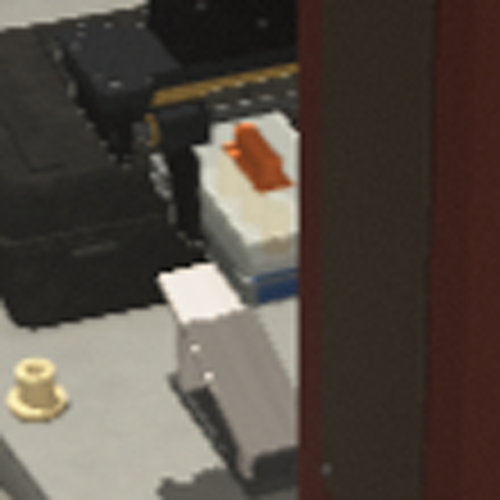

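Request:
arm_command:
  increments: [5, 0, 0, 0, -0.0034, -0.0318, 0, 5, 0, 0, 0, -0.0067, -0.0636, 0, 5, 0, 0, 0, -0.01, -0.0954, 0, 5, 0, 0, 0, -0.0134, -0.127, 0, 5, 0, 0, -0.4, -0.0168, -0.159, 0, 5, 0, 0, -0.8, -0.02, -0.191, 0, 5, 0, 0, -1.6, -0.0235, -0.223, 0, 5, 0, 0, -2.4, -0.0269, -0.254, 0, 5, 0, 0, -3.2, -0.03, -0.286, 0, 5, 0, 0, -4, -0.0336, -0.318, 0, 5, 0, 0.1, -5, -0.0336, -0.318, 0, 5, 0, 0.1, -5.2, -0.0336, -0.318, 0]

```text
t: 39.55
position: [0.533, -0.0107, 0.1232]
orientation: [0.986, -0.052, 0.157, 0.008]
contact_force: [0.5, -0.0, -4.6]
opening: 0.777
gripper_force: 30.0
```

Request:
arm_command:
  increments: [5, 0.3, 0, -0.95, 0, 0, 0, 5, 0.6, -0.05, -1.9, 0, 0, 0, 5, 0.95, -0.1, -2.85, 0, 0, 0, 5, 1.25, -0.1, -3.8, 0, 0, 0, 5, 1.25, -0.1, -3.8, 0, 0, 0, 5, 1.25, -0.1, -3.8, 0, 0, 0]

```text
t: 40.15
position: [0.5465, -0.0116, 0.0863]
orientation: [0.986, -0.052, 0.158, 0.008]
contact_force: [0.3, 0.1, -3.1]
opening: 0.78
gripper_force: 30.0
```

Request:
arm_command:
  increments: [5, 0.1, 0, -0.3, 0, 0, 0, 5, 0.15, 0, -0.5, 0, 0, 0, 5, 0.15, 0, -0.5, 0, 0, 0]

```text
t: 40.45
position: [0.5482, -0.0116, 0.0818]
orientation: [0.986, -0.052, 0.159, 0.008]
contact_force: [-0.3, -0.5, -4.4]
opening: 0.774
gripper_force: 30.0
```

Request:
arm_command:
  increments: [5, 0, 0, -0.15, 0, 0, 0, 5, 0, 0, -0.3, 0, 0, 0, 5, 0, 0, -0.3, 0, 0, 0]

```text
t: 40.75
position: [0.5486, -0.0117, 0.0805]
orientation: [0.986, -0.052, 0.159, 0.008]
contact_force: [-9.4, 0.2, 11.7]
opening: 0.781
gripper_force: 30.0
```

Request:
arm_command:
  increments: [5, -0.2, 0, 0.05, 0, 0, 0, 5, -0.35, 0.05, 0, 0, 0, 0, 5, -0.5, 0.05, -0.05, 0, 0, 0, 5, -0.5, 0.05, -0.05, 0, 0, 0]

```text
t: 41.15
position: [0.544, -0.0112, 0.079]
orientation: [0.986, -0.052, 0.16, 0.008]
contact_force: [1.8, 0.7, -0.1]
opening: 0.778
gripper_force: 30.0
```

Request:
arm_command:
  increments: [5, -0.2, 0, -0.05, 0, 0, 0, 5, -0.4, 0, -0.12, 0, 0, 0, 5, -0.4, 0, -0.12, 0, 0, 0]

```text
t: 41.45
position: [0.5432, -0.0113, 0.0801]
orientation: [0.985, -0.052, 0.164, 0.008]
contact_force: [9.7, 2.6, -0.3]
opening: 0.777
gripper_force: 30.0
```

Request:
arm_command:
  increments: [5, 0.2, 0, 0.05, 0, 0, 0, 5, 0.2, 0, 0.05, 0, 0, 0, 7.4, 0.2, 0, 0.05, 0, 0, 0, 8.7, 0.2, 0, 0.05, 0, 0, 0, 8.7, 0.2, 0, 0.05, 0, 0, 0, 8.7, 0.2, 0, 0.05, 0, 0, 0, 8.7, -0.4, 0.05, 2, 0, 0, 0, 8.7, -1.4, 0.15, 5, 0, 0, 0, 8.7, -2.4, 0.3, 8, 0, 0, 0, 8.7, -3.5, 4, 10, 0, 0, 0, 8.7, -4.5, 8, 11, 0, 0, 0, 8.7, -5, 12, 11, 0, 0, 0]

```text
t: 42.65
position: [0.4899, 0.1097, 0.1898]
orientation: [0.985, -0.053, 0.161, 0.008]
contact_force: [-0.2, 1.4, -0.0]
opening: 1.0
gripper_force: 0.0
```

Request:
arm_command:
  increments: [8.7, 0, 5, 2, 0, 0, 0, 8.7, 0, 10, 4, 0, 0, 0, 8.7, 0, 14, 4, 0, 0, 0, 8.7, 0, 14, 4, 0, 0, 0]

```text
t: 43.05
position: [0.4891, 0.2543, 0.2286]
orientation: [0.986, -0.049, 0.16, 0.007]
contact_force: [-0.3, -0.5, -0.0]
opening: 1.002
gripper_force: 0.0
```

```bash
python3 - <<'E'
from h import *
s=env.read_state();print(s['position'],s['contact_force'],s['opening'])
t=grab('top','top11');s=grab('scene','sc11')
b=cv2.resize(s[140:225,240:325],(400,400),interpolation=2);a=cv2.resize(t[130:220,280:370],(400,400),interpolation=2)
cv2.imwrite('pics/crop11.png',np.hstack([a,b])[:,:,::-1])
E
```

```text
[0.48907127 0.25426438 0.22858781] [-0.3139232  -0.49389981 -0.03060229] 1.0016470246468236
```

View pics/crop11.png

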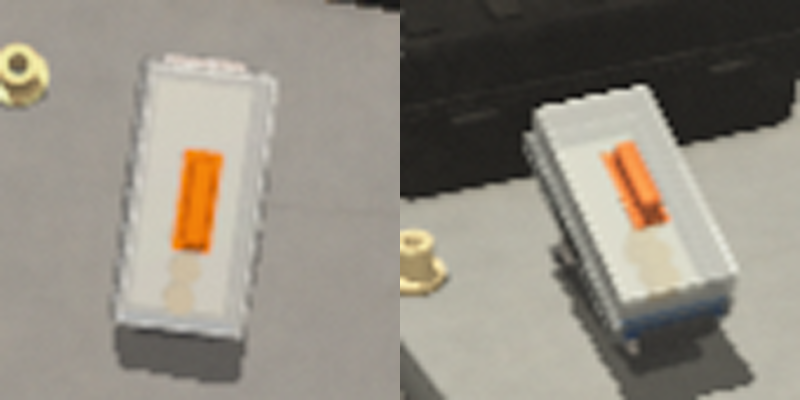

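```bash
python3 - <<'E'
from h import *
print(onz('top',324.3,175.2,.102))
print(env.read_state()['position'])
E
```

```text
[ 0.53343181 -0.01145695  0.102     ]
[0.48858873 0.24989917 0.22671251]
```

Request:
arm_command:
  increments: [5, 0.3, -5, 0, 0, 0, 0, 5, 0.6, -10, 0, 0, 0, 0, 5, 1, -15, 0, 0, 0, 0, 5, 1.5, -20, -1, 0, 0, 0, 5, 2.1, -24, -2, 0, 0, 0, 5, 2.1, -26.2, -4, 0, 0, 0, 5, 2.1, -26.2, -4, 0, 0, 0, 5, 2.1, -26.2, -4, 0, 0, 0]

```text
t: 43.95
position: [0.5092, -0.0145, 0.1863]
orientation: [0.986, -0.054, 0.158, 0.008]
contact_force: [0.1, 0.2, 0.3]
opening: 0.581
gripper_force: 0.0
```

Request:
arm_command:
  increments: [5, 0, 0.3, -1, 0, 0, 0, 5, 0.6, 0.3, -3, 0, 0, 0, 5, 1.2, 0.3, -5, 0, 0, 0, 5, 1.7, 0.3, -6.2, 0, 0, 0, 5, 2.1, 0.3, -7.2, 0, 0, 0, 5, 2.1, 0.3, -7.2, 0, 0, 0, 5, 2.1, 0.3, -7.2, 0, 0, 0]

```text
t: 44.65
position: [0.5314, -0.0095, 0.1154]
orientation: [0.986, -0.052, 0.159, 0.008]
contact_force: [-0.3, 0.4, 0.5]
opening: 0.571
gripper_force: 0.0
```

Request:
arm_command:
  increments: [0.5, 0, 0, 0, 0, 0, 0, 0.5, 0, 0, 0, 0, 0, 0, 0.5, 0, 0, 0, 0, 0, 0, 0.5, 0, 0, 0, 0, 0, 0, 0.5, 0, 0, 0, 0, 0, 0, 0.5, 0, 0, 0, 0, 0, 0]
  grip_force: 20

```text
t: 45.25
position: [0.5313, -0.0103, 0.1153]
orientation: [0.986, -0.052, 0.159, 0.008]
contact_force: [-0.6, -0.2, 1.4]
opening: 0.14
gripper_force: 20.0
```

Request:
arm_command:
  increments: [0.5, -0.15, 0, 0.5, 0, 0, 0, 0.5, -0.3, 0, 1, 0, 0, 0, 0.5, -0.5, 0.05, 1.5, 0, 0, 0, 0.5, -0.65, 0.05, 2, 0, 0, 0, 0.5, -1, 0.1, 3, 0, 0, 0, 0.5, -1.3, 0.15, 4, 0, 0, 0, 0.5, -2, 0.2, 6, 0, 0, 0, 0.5, -2.6, 0.25, 8, 0, 0, 0]

```text
t: 46.05
position: [0.5046, -0.0075, 0.1962]
orientation: [0.986, -0.052, 0.159, 0.008]
contact_force: [0.5, 0.6, -0.4]
opening: 0.135
gripper_force: 20.0
```

Request:
arm_command:
  increments: [0.5, 0, 3, 1, 0.0168, 0.159, 0, 0.5, 0, 7, 2, 0.0336, 0.318, 0, 0.5, 0, 11, 2, 0.0336, 0.318, 0, 0.5, 1, 15.5, 2, 0.0336, 0.318, 0, 0.5, 2, 20, 2, 0.0336, 0.318, 0, 0.5, 3, 24.5, 2, 0.0336, 0.318, 0, 0.5, 4, 28, 2, 0.0336, 0.318, 0, 0.5, 4, 28, 2, 0.0336, 0.318, 0]

```text
t: 46.85
position: [0.5455, 0.2765, 0.2159]
orientation: [0.999, -0.051, 0.001, -0.001]
contact_force: [-0.3, -0.4, -0.4]
opening: 0.134
gripper_force: 20.0
```

```bash
python3 - <<'E'
from h import *
s=env.read_state();print(s['position'],s['orientation'],s['contact_force'],s['opening'])
print(R.from_quat(s['orientation']).as_matrix().round(3))
t=grab('top','top12')
cv2.imwrite('pics/crop12.png',cv2.resize(t[130:230,135:385],(800,320),interpolation=2)[:,:,::-1])
E
```

```text
[0.54550658 0.27652944 0.21594326] [ 9.98709965e-01 -5.07643092e-02  6.05998166e-04 -1.01133787e-03] [-0.34264657 -0.38378303 -0.40762459] 0.13434194122413654
[[ 0.995 -0.101  0.001]
 [-0.101 -0.995  0.002]
 [ 0.001 -0.002 -1.   ]]
```

View pics/crop12.png

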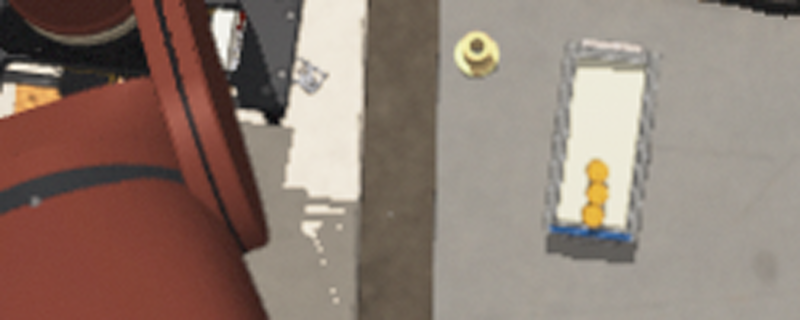

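Request:
arm_command:
  increments: [0.5, 0, 4.5, 0, 0, 0, 0, 0.5, 0, 8.5, 0, 0, 0, 0, 0.5, 0, 8.5, -4, 0, 0, 0, 0.5, 0, 8.5, -8, 0, 0, 0, 0.5, 0, 8.5, -11, 0, 0, 0, 0.5, 0, 8.5, -13.5, 0, 0, 0, 0.5, 0, 8.5, -15, 0, 0, 0, 0.5, 0, 8.5, -15.8, 0, 0, 0, 0.5, 0, 8.5, -15.8, 0, 0, 0, 0.5, 0, 8.5, -15.8, 0, 0, 0]

```text
t: 47.9
position: [0.5463, 0.3575, 0.0588]
orientation: [0.999, -0.053, 0.001, -0.001]
contact_force: [0.1, 0.5, -0.5]
opening: 0.133
gripper_force: 20.0
```

Request:
arm_command:
  increments: [0.5, 0, 0, -0.3, 0, 0, 0, 0.5, 0, 0, -0.6, 0, 0, 0, 0.5, 0, 0, -0.6, 0, 0, 0]

```text
t: 48.2
position: [0.5466, 0.358, 0.0544]
orientation: [0.999, -0.053, 0.001, -0.001]
contact_force: [-4.1, -2.4, 12.0]
opening: 0.138
gripper_force: 20.0
```

Request:
arm_command:
  increments: [0.5, 0, 0, 0.1, 0, 0, 0, 0.5, 0, 0, 0.1, 0, 0, 0, 3, 0, 0, 0.1, 0, 0, 0, 3, 0, 0, 0.1, 0, 0, 0, 3, 0, 0, 0.1, 0, 0, 0, 4, 0, 0, 3, 0, 0, 0, 4, 0, 0, 7, 0, 0, 0, 4, 0, -3, 12, 0, 0, 0, 4, -2, -8, 16, 0, 0, 0, 4, -4, -13, 18, 0, 0, 0, 4, -6, -18, 18, 0, 0, 0, 4, -8, -22, 18, 0, 0, 0]

```text
t: 49.4
position: [0.4765, 0.1609, 0.2307]
orientation: [0.999, -0.052, 0.001, -0.0]
contact_force: [-0.3, 0.2, -0.3]
opening: 0.461
gripper_force: 0.0
```

Request:
arm_command:
  increments: [4, -1, -4, 0, 0, 0, 0, 4, -2, -6, 0, 0, 0, 0, 4, -2, -6, 0, 0, 0, 0, 4, -2, -6, 0, 0, 0, 0]

```text
t: 49.8
position: [0.4567, 0.1022, 0.2294]
orientation: [0.999, -0.053, 0.0, -0.0]
contact_force: [-0.2, -0.4, 0.2]
opening: 0.457
gripper_force: 0.0
```

```bash
python3 - <<'E'
from h import *
s=env.read_state();print(s['position'],s['contact_force'],s['opening'],s['t'])
t=grab('top','top13');s=grab('scene','sc13')
a=cv2.resize(t[130:230,130:380],(750,300),interpolation=2);b=cv2.resize(s[150:275,90:340],(600,300),interpolation=2)
o=np.zeros((600,750,3),np.uint8);o[:300]=a;o[300:,:600]=b
cv2.imwrite('pics/crop13.png',o[:,:,::-1])
E
```

```text
[0.45672002 0.10215587 0.22936224] [-0.21923427 -0.40358341  0.19235121] 0.4568967791997451 49.8
```

View pics/crop13.png

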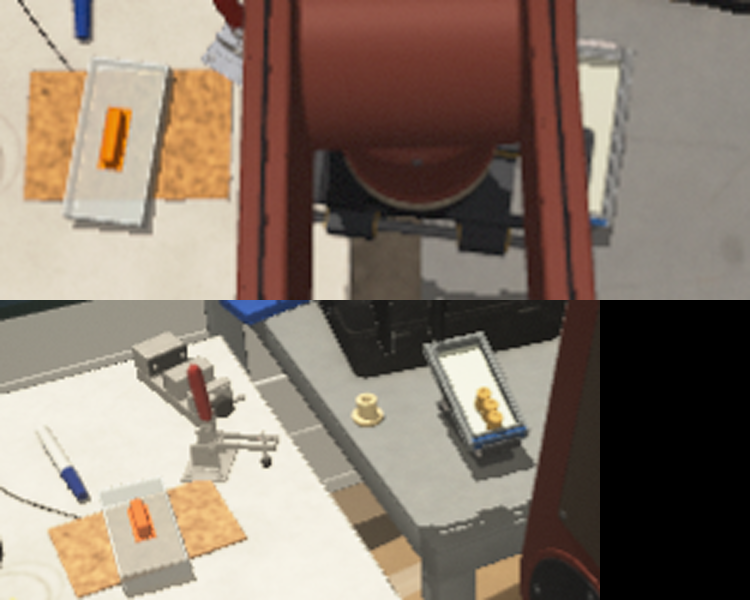

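```bash
python3 -c "
from station import env
print(env.sign_off())"
```

```text
the job is handed in; nothing more can be done
None
```

The job is handed in at about 50 s of the 210 s; no verdict came back, but the last pictures show all three samples gathered at the blue end of the dish on the sloped stand and the lid flat and right way up on the mat, and the bush and loupe were never approached.

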